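Roll two bearings up the gutter rack into their pockets

TASK

Both bearings have rolled back to the low ends of the two sloped gutters on the blue rack. With a fingertip, push each one up its gutter, over the crest and into the pocket against its red stop, so that it stays there when you let go. Roll them, do not flick, grip or lift them, and leave the loose things around alone.

Things in the scene. Friction and masses are not known exactly. Their poses are not given: they have to be found in the camera images.
- rack: fixed rack: blue base plate 260 x 170 x 8 mm with two parallel aluminium gutters. Origin: centre of the plate's underside, on the bench. x points up the gutters, from low ends to red stops; y across (left gutter centred at y = +45 mm, right at -45 mm); z up. Gutters: 15 mm wide inside, walls 3 mm thick and 16 mm high above the floor, on the slope and beside the pocket
- bearing_left: white-and-black sealed ball bearing, 52 mm diameter, 12 mm wide, about 60 g, standing on edge like a wheel in the left gutter, at rest against its low lip. Origin: on its axis, 26 mm above the floor, at the centre of the face on the rack's +y side (its mid-plane lies 6 mm to -y of the origin); its z axis is the wheel axis and points to the rack's -y
- bearing_right: the same kind of bearing, in the right gutter; origin and axes as for the left one.
- slope: frame of the gutter floors: origin on the crest line midway between the gutters, x up along the 8 degree floor, y across as the rack's, z square to the floor. A bearing rolling on the sloped floor has its origin at z = 26 mm here. Rings and gutters are slippery, friction about 0.25
- pocket_left (a point): where the origin of the left bearing lies when it is seated in its pocket against the red stop (rack x = 74 mm, y = +51 mm, z = 72 mm)
- pocket_right (a point): the same for the right bearing (rack x = 74 mm, y = -39 mm, z = 72 mm)
- oil_seal: loose bystander: black rubber ring 45 mm diameter, 8 mm high, flat on the bench 125 mm to the rack's +y side; origin at the centre of its underside
- planet_gear: loose bystander: steel gear 33 mm diameter, 14 mm high, on the bench 120 mm to the rack's +y side; origin at the centre of its underside
- sun_shaft: loose bystander: small steel shaft standing upright, 16 mm diameter, 61 mm high, 125 mm to the rack's -y side; origin at the centre of its underside
- flat_bearing: loose bystander: ball bearing 47 mm diameter, 12 mm high, lying flat on the bench 130 mm to the rack's -y side; not one of the two to move; origin at the centre of its underside
- spanner: loose bystander: open-ended spanner, 155 mm long, 6 mm thick, lying behind the rack; origin at the centre of its underside
- marker: loose bystander: black and white marker pen, 124 mm long, 16 mm thick, lying behind the rack; origin at the centre of its underside
- crest_left (a point): the highest point of the left gutter's floor, mid-width (rack x = 50 mm, 50 mm above the bench). From the lip the floor climbs 8 degrees to here, then falls 10 degrees into the pocket, which ends at the red stop's face (rack x = 100 mm; stop 32 mm wide, its top 82 mm above the bench). Short of the crest a bearing rolls back to the lip; past it, it rolls on to the stop and stays
- crest_right (a point): the same for the right gutter
- lip_left (a point): low end of the left gutter's sloped floor, mid-width, at the foot of the black lip that keeps the bearing from rolling out (rack x = -99 mm, 29 mm above the bench; lip only 8 mm high above the floor and 5 mm thick, so a fingertip can come behind the bearing over it)
- lip_right (a point): the same for the right gutter
Not all that is in view belongs to the job. Leave any brown look-alike of the bearing_left alone. What is shaped like the bearing_right but purple is not meant.

How it is judged (in metres and radians):
At the end, for the whole second after the job is handed in: Both bearings stand on edge in their own pockets: each bearing's origin within 7 mm of its pocket point, wheel axis within 0.2 rad of level, slower than 20 mm/s (distance between bearing_left and pocket_left below 0.007 m and angle between bearing_left's own z axis and vertical between 1.37 and 1.77 rad and linear speed of each of bearing_left, bearing_right below 0.02 m/s and distance between bearing_right and pocket_right below 0.007 m and angle between bearing_right's own z axis and vertical between 1.37 and 1.77 rad); the robot touches nothing.
It fails at once if a bearing is lifted more than 10 mm off its gutter's floor (z of any of bearing_left, bearing_right in the frame of slope above 0.036 m).
It fails at once if a bearing is flicked (faster than 0.7 m/s) (linear speed of any of bearing_left, bearing_right above 0.7 m/s).
It fails at once if one of the loose bystanders is moved more than 15 mm (distance of any of oil_seal, planet_gear, sun_shaft, flat_bearing, spanner, marker from where it was at the start of the episode above 0.015 m).
It also fails if it takes over 54 s, if anything falls off the work surface, if the arm or the gripper's body presses on something with over 40 N, if the wrist force passes 120 N, or if a joint passes its speed limit or range.

ROBOT

A 6-joint arm with a two-finger parallel gripper is mounted at the origin on the work surface; the furniture and walls round the work are solid. World frame = base frame: x ahead of the robot, y to its left, z up, the work surface at z = 0. Lengths are in mm, angles in degrees, forces in N, time in s.
With the tool pointing down it reaches from about 300 to 825 mm from the base axis. Payload 5.4 kg.
Tool frame: the origin (TCP) lies on the centre line of the jaws, within the pads' length; the fingertips stand 19 mm ahead of it and the grasp point (between the pads) is the TCP (robot.tip_extent is the distance from the TCP to the fingertips, in mm); z points along the fingers, y is the line along which they close (so a half turn about z gives the same grasp; the last joint's range is limited). The gripper opens to 92 mm and grips with 3 to 60 N. Pads are 20 mm wide; open, the fingers measure 128 mm over their backs; the gripper's body (75 mm by 189 mm) begins 69 mm behind the grasp point.
Start: joints at [63.192, 9.076, 91.501, -0, 79.423, -12.038], TCP at [146.609, 555.978, 233.601] pointing down, gripper open.
Joint ranges: [-166.64, 166.64], [-54.1, 131.32], [10.49, 154.53], [-73.88, 253.88], [9.74, 151.15], [-171.62, 171.62]. Speed limits (degrees/s): [147.25, 147.25, 180, 180, 180, 180].

INTERFACE

Orientations are given as a 3x3 rotation matrix whose columns are the frame's x, y, z axes.
In Python, from rig import robot gives the robot as it stands. Calls block until the motion is done:
- robot.move_ptp(position, orientation): joint-space move of the TCP to a pose.
- robot.servo_line(position, orientation=None, v=150, force_limit=None): straight line of the TCP; orientation=None keeps the orientation; v is the mean speed in mm/s. With force_limit (N) it stops when the force on the tool has changed by that much, and returns True; else False.
- robot.move_joints(angles): joint-space move.
- robot.move_gripper(opening, f_grip=None): finger opening in mm; f_grip is the grip in N (None keeps the last); returns when the fingers have stopped.
- robot.dwell(seconds).
- robot.ik(position, orientation): joint angles nearest the present ones, or None.
- robot.camera(name): name is "scene" or "top" or "wrist"; returns a dict with "frame" (384x512x3 uint8, blue, green, red), "camera_matrix" (3x3 intrinsics, pixels), "view" (4x4, takes a point from world to camera coordinates). Camera axes: x right, y down, z forward; pixel columns grow to the right and rows downward; lengths in mm; the calibration is good to about 2 mm. A picture is of the moment at which its call begins. There is no depth.
A pose or a line that the arm cannot do raises robot.IKError and nothing moves.
- robot.job_done(): hands the job in; it is judged then, once.
Readings, each from a call of its own:
- robot.current_time_s(): time.
- robot.current_joint_positions(): joint angles.
- robot.current_joint_velocities(): joint speeds.
- robot.current_joint_torque(): joint torques, N m.
- robot.current_tool_pos(): TCP position.
- robot.current_ee_rot(): TCP orientation.
- robot.current_ft_force(): force on the tool from outside, world axes, zero at the start.
- robot.current_moment(): the same for the moment, N m.
- robot.current_finger_gap(): finger opening in mm.
- robot.current_finger_force(): force on a finger pad.
Only numpy, scipy, OpenCV 4.12 (cv2) and the standard library are available. Lean on these libraries where they do the work, as an engineer would, in place of code of your own. Each camera call takes 0.05 s, during which the arm holds its last target. There are 200 camera calls.

## Working session

There is one attempt and no reset: what is moved stays moved. The work goes in short steps, each a Python script; the robot and the scene stay as the last script left them, time stands still between calls to the robot, and variables do not carry over. Pictures are saved under pics/ and viewed, at most 10 in all, crops included, and the job is handed in when it is done.

```bash
mkdir -p pics; ls; python3 - <<'E'
from rig import robot
import cv2,numpy as np
for n in ("top","scene"):
    c=robot.camera(n); cv2.imwrite(f"pics/{n}0.png",c["frame"]); np.savez(f"{n}0.npz",**c)
    print(n,c["camera_matrix"].tolist(),np.round(c["view"],3).tolist())
E
```

```text
pics
top [[486.6271015686823, 0.0, 253.29944044322875], [0.0, 486.6271015686823, 196.5781183560495], [0.0, 0.0, 1.0]] [[-0.018, -1.0, 0.01, 98.024], [-0.988, 0.017, -0.156, 600.6], [0.155, -0.012, -0.988, 1308.564], [0.0, 0.0, 0.0, 1.0]]
scene [[404.4170404927783, 0.0, 259.1243333868356], [0.0, 404.4170404927783, 190.97845007111107], [0.0, 0.0, 1.0]] [[0.595, -0.804, 0.014, -280.194], [-0.383, -0.298, -0.874, 308.259], [0.707, 0.515, -0.485, 521.024], [0.0, 0.0, 0.0, 1.0]]
```

View pics/top0.png

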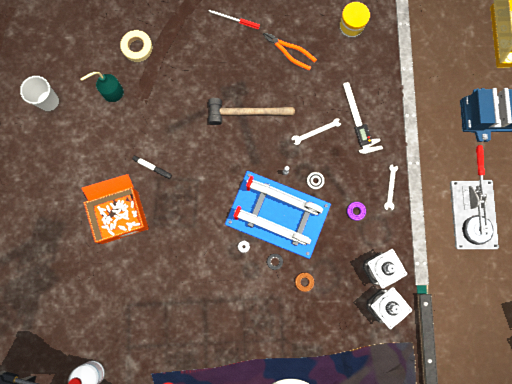

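View pics/scene0.png

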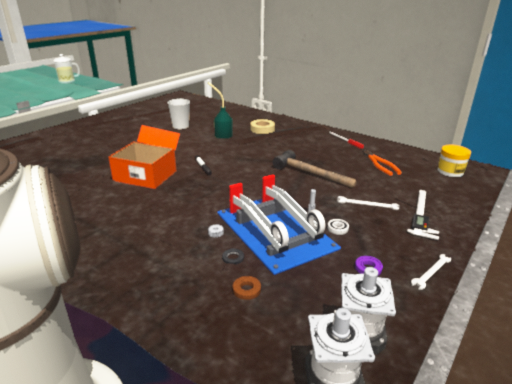

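The top view shows the blue rack at about (278,213). The red stops are at (250,182) and (238,213), and the bearings are at the right-hand low ends, about (316,208) and (304,238). So rack +x points roughly along world +y, and the left gutter is the one nearer the robot.

```bash
cat > h.py <<'E'
from rig import robot
import cv2,numpy as np
def ray(c,uv,z):
    R,t=c["view"][:3,:3],c["view"][:3,3]
    o=-R.T@t; d=R.T@np.linalg.inv(c["camera_matrix"])@[uv[0],uv[1],1]
    return o+d*(z-o[2])/d[2]
E
python3 - <<'E'
from h import *
c=dict(np.load("top0.npz")); f=c["frame"]; hsv=cv2.cvtColor(f,cv2.COLOR_BGR2HSV)
def blob(m,n=1):
    m[:, :180]=0; m[:, 345:]=0; m[:150]=0; m[270:]=0
    return sorted(cv2.findContours(m,cv2.RETR_EXTERNAL,cv2.CHAIN_APPROX_NONE)[0],key=cv2.contourArea)[-n:]
b=np.vstack(blob(cv2.inRange(hsv,(98,130,90),(118,255,255)),1))[:,0]
P=np.array([ray(c,p,8)[:2] for p in b],np.float32)
r=cv2.minAreaRect(P); box=cv2.boxPoints(r); print("plate",r)
red=cv2.inRange(hsv,(0,150,90),(6,255,255))|cv2.inRange(hsv,(174,150,90),(180,255,255))
S=[ray(c,k[:,0].mean(0),75) for k in blob(red,2)]; print("stops",S)
o=np.array(r[0]); s=np.mean(S,0)[:2]
e=[box[1]-box[0],box[2]-box[1]]; e=max(e,key=np.linalg.norm); x=e/np.linalg.norm(e)
if x@(s-o)<0:x=-x
y=np.array([-x[1],x[0]])
print("o",o,"x",x,[( (q[:2]-o)@x,(q[:2]-o)@y) for q in S])
np.savez("rack.npz",o=o,x=x,y=y)
for sg in(1,-1):
  R=np.array([[x[0],y[0],0],[x[1],y[1],0],[0,0,1.]]); R=R@np.diag([1,-1,-1]) if sg>0 else R@np.diag([-1,1,-1])
  for gy in(45,-45):
    for gx,z in((-150,150),(-135,70),(30,90)):
      p=o+x*gx+y*gy; q=robot.ik([*p,z],R); print(sg,gy,gx,None if q is None else np.round(q,0))
E
```

```text
plate ((557.8767700195312, 18.789718627929688), (260.6759338378906, 170.7626953125), 66.99878692626953)
stops [array([554.23751521, 133.38253488,  75.        ]), array([636.34026696,  98.42570846,  75.        ])]
o [557.87677002  18.78971863] x [0.3907505 0.9204966] [(np.float64(104.0602551688822), np.float64(48.12712158607858)), (np.float64(103.964306991848), np.float64(-41.10757817617001))]
1 45 -150 [-27.  -2. 113.  -0.  69.  -4.]
1 45 -135 [-25.   5. 116.  -0.  59.  -2.]
1 45 30 [ -6.  12. 106.  -0.  62.  17.]
1 -45 -150 [-27.  11.  99.  -0.  70.  -4.]
1 -45 -135 [-25.  18. 101.  -0.  61.  -2.]
1 -45 30 [-9. 23. 92. -0. 65. 14.]
-1 45 -150 None
-1 45 -135 None
-1 45 30 [  -6.   12.  106.   -0.   62. -163.]
-1 -45 -150 None
-1 -45 -135 None
-1 -45 30 [  -9.   23.   92.   -0.   65. -166.]
```

```bash
cat >> h.py <<'E'
r=np.load("rack.npz"); o,x,y=r["o"],r["x"],r["y"]
R=np.array([[x[0],-y[0],0],[x[1],-y[1],0],[0,0,-1.]])
def P(front,gy,tip):   # front face of finger (rack x), fingertip height
    return [*(o+x*(front-10)+y*gy),tip+robot.tip_extent]
def push(gy):
    robot.move_ptp(P(-130,gy,130),R)
    robot.servo_line(P(-130,gy,50),v=120)
    for a,b,v in ((-107,51,60),(24,69.5,60),(36,69.5,40)):
        hit=robot.servo_line(P(a,gy,b),v=v,force_limit=12)
        print(a,hit,robot.current_time_s(),np.round(robot.current_ft_force(),1))
        if hit: return False
    return True
def look(name):
    c=robot.camera("scene"); cv2.imwrite(f"pics/{name}.png",cv2.resize(c["frame"][160:290,190:370],None,fx=4,fy=4))
E
python3 - <<'E'
from h import *
robot.move_gripper(0,10)
push(46); look("left1")
E
```

```text
-107 False 5.3583 [-0.4  0.1 -0.1]
24 False 7.7167 [-0.1 -0.1  0.6]
36 False 8.1667 [-0.2 -0.1 -0.2]
```

View pics/left1.png

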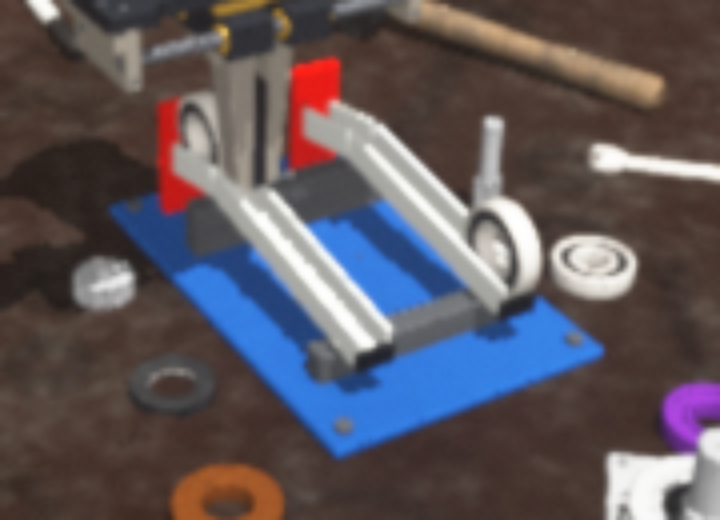

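The left bearing, at crop pixel (198,130), is seated against its red stop. The right one, at (503,245), is still at its lip. Next is the right one.

```bash
python3 - <<'E'
from h import *
robot.servo_line(P(20,46,71)); robot.servo_line(P(0,46,140))
print(push(-44))
robot.servo_line(P(20,-44,71)); robot.servo_line(P(0,-44,150)); robot.move_ptp(P(-250,-44,200),R)
look("right1")
E
```

```text
-107 False 11.125 [-1.2 -0.6  0.4]
24 False 13.4833 [-0.   0.7 -0.1]
36 False 13.9333 [ 0.5 -0.8 -1. ]
True
```

View pics/right1.png

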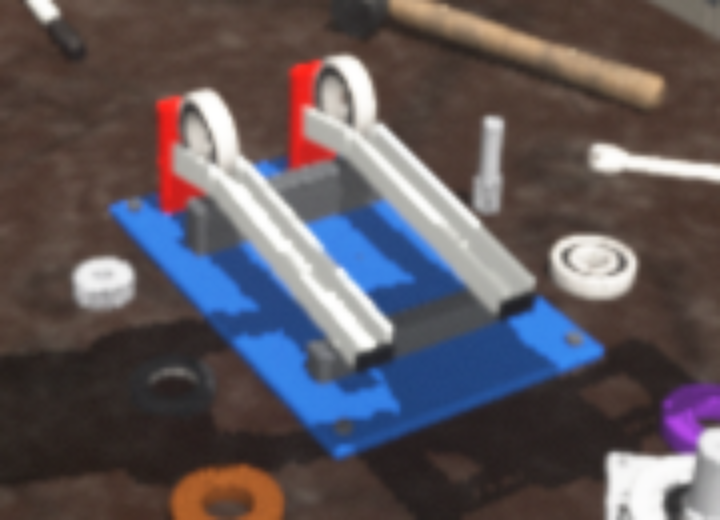

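Both bearings, at crop pixels (207,130) and (345,95), stand on edge against their red stops. The bystanders haven't moved and the arm is clear.

```bash
python3 -c "
from rig import robot
robot.dwell(0.5); print(robot.job_done())"
```

```text
the job is handed in; nothing more can be done
None
```

I pushed both bearings over their crests; the last picture shows them seated on edge against their red stops with the bystanders unmoved and the arm clear, and I handed the job in (no verdict was returned).

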